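Load a roller into a covered test machine and latch its lid

TASK

Swing the machine's hinged lid up and back until it rests against its stop, then take the orange roller from its sloping rack and lay it level across the two V-supports inside the machine, and let go of it. Then shut the lid completely and turn the black turnbutton fully, so that it lies across the lid's edge. Leave the black roller in its rack and do not disturb the oil bottle.

Things in the scene. Friction and masses are not known exactly. Their poses are not given: they have to be found in the camera images.
- machine: Cream bench machine, fixed, standing level. Origin: on the table under the centre of its test chamber; x runs from front (robot side) to back, y to its left, z up. Plinth 180 (x) by 320 (y) by 50 mm high, from y = -210 to +110. On it the open-topped chamber: outside 152 (x) by 200 mm (y), centred on the origin, walls 6 mm, inner floor at z = 59 mm, rim at z = 122 mm. Next to the chamber at y = -101 to -199 is a closed motor housing of the same height (122 mm) and depth.
- cradle (a point): Point midway between the two aluminium V-supports in the chamber, at the height of a seated roller's axis: machine (0, 0, 95 mm). Axes as the machine's. The V-supports (90 degree V, 14 mm wide, mouth 30 mm) stand at y = +57.5 and -57.5 mm; each carries one thin end of a roller, whose axis then runs along the machine's y. The roller's thick middle fits between them with 10 mm of play each way; 36 mm free below its axis.
- lid (a joint): Angle of the lid, rad: 0 shut on the rim, grows as it swings up and back, 1.75 (100 degrees) at its stop. The hinge runs along the machine's y at the back rim. Lid: 152 by 200 by 8 mm, blue frame with a clear window, 0.35 kg, moderately stiff hinge: above about 1.1 rad it stays where it is left, below about 1 rad it sinks shut by itself, slowly. Starts shut.
- lid_hinge (a point): Centre of the hinge line, machine (76, 0, 122.5 mm); axes as the machine's.
- lid_bar (a point): Centre of the lid's red lifting bar: round, 12 mm thick, 120 mm long along the machine's y, clear of other parts for 100 mm of its length. It stands in front of the lid's front edge on two flat arms, 36 mm from edge to bar centre, 188 mm from the hinge line (and 4 mm above its level when the lid is shut). The point turns with the lid. The bar may turn between gripping fingers.
- turnbutton (a joint): Angle of the turnbutton, rad, about a vertical pivot: 0 along the machine's x (clear of the lid), grows anticlockwise seen from above to 1.571 at its stop, along the machine's y, where its yellow end lies over the lid's side edge. Starts between 0 and 0.35. Stays where it is left; needs about 0.05 N m. To be turned only once the lid is shut.
- turnbutton_grip (a point): On the pivot axis, 18 mm above the turnbutton's underside: machine (-20, -124, 151.5 mm); x along the bar towards its yellow end. The turnbutton is a black upright bar 80 long, 12 wide and 29 mm high, pivoted at its middle, its underside at z = 133.5 mm (3 mm above the shut lid), top at 162.5 mm.
- roller_center (a point): Centre of the orange roller; x along its axis. Middle 36 mm in diameter, 80 mm long; at each end a steel journal 18 mm thick, 35 mm long; 150 mm in all, about 0.3 kg. It starts in a sloping blue rack (left or right), axis 35 degrees from level, high end towards the robot, resting on its journals; the middle is free all round (38 mm from axis to the plate below). It lifts out square to its axis.
- spare_center (a point): Centre of the black roller, same size and pose in the other rack. To be left there.
- rack_a: Blue sloping rack of the orange roller, fixed, base 170 by 75 mm, 130 mm high. Origin on the table; the roller's centre is 105 mm above it. x towards its low end, away from the robot.
- rack_b: Same rack, holding the black roller.
- oil: White oil bottle with a red cap, 52 mm in diameter, 140 mm high, origin under its foot. Leave alone.
Not all that is in view belongs to the job. What is shaped like the part that bears roller_center but green is not meant.

How it is judged:
On the way, in this order (a step that is already met when the one before it is completed fails the run):
1. the lid is open against its stop (over 1.70 of 1.75 rad) (value of joint lid above 1.7 rad), for 0.2 s.
2. the orange roller lies level in both V-supports, let go, with the lid still standing open (over 1.60 rad) (x of roller_center in the frame of machine between -0.006 and 0.006 m and y of roller_center in the frame of machine between -0.014 and 0.014 m and z of roller_center in the frame of machine between 0.089 and 0.1 m and angle between the x axis of roller_center and the y axis of machine, either way round below 0.07 rad and contact force between the fingers and roller below 0.2 N and value of joint lid above 1.6 rad), for 0.3 s.
3. the lid is shut over the roller (value of joint lid below 0.03 rad and x of roller_center in the frame of machine between -0.006 and 0.006 m and y of roller_center in the frame of machine between -0.014 and 0.014 m and z of roller_center in the frame of machine between 0.089 and 0.1 m and angle between the x axis of roller_center and the y axis of machine, either way round below 0.07 rad), for 0.2 s.
4. the turnbutton is turned across the lid's edge (value of joint turnbutton above 1.4 rad and value of joint lid below 0.03 rad), for 0.2 s.
At the end, for the whole second after the job is handed in: Orange roller let go in both V-supports (centre within 6 mm across, 14 mm along, 6 mm in height; axis within 4 degrees of the machine's y); lid shut (under 0.03 rad); turnbutton across the lid (over 1.40 of 1.571 rad); black roller still in its rack (within 15 mm) (all of step 4 and x of roller_center in the frame of machine between -0.006 and 0.006 m and y of roller_center in the frame of machine between -0.014 and 0.014 m and z of roller_center in the frame of machine between 0.089 and 0.1 m and angle between the x axis of roller_center and the y axis of machine, either way round below 0.07 rad and contact force between the fingers and roller below 0.2 N and distance of spare_center from where it was at the start of the episode below 0.015 m); the robot touches nothing.
It fails at once if the black roller is moved in its rack by more than 15 mm (distance of spare_center from where it was at the start of the episode above 0.015 m).
It fails at once if the oil bottle is moved by more than 20 mm or tipped (distance of oil from where it was at the start of the episode above 0.02 m or angle between oil's own z axis and vertical above 0.4 rad).
It also fails if it takes over 72 s, if anything falls off the work surface, if the arm or the gripper's body presses on something with over 40 N, if the wrist force passes 120 N, or if a joint passes its speed limit or range.

ROBOT

A 6-joint arm with a two-finger parallel gripper is mounted at the origin on the work surface. World frame = base frame: x ahead of the robot, y to its left, z up, the work surface at z = 0. Lengths are in m, angles in rad, forces in N, time in s.
With the tool pointing down it reaches from about 0.325 to 0.775 m from the base axis. Payload 5.5 kg.
Tool frame: the origin (TCP) lies between the finger pads; the fingertips stand 8 mm ahead of it and the grasp point (between the pads) lies 11 mm behind it (tcp_to_tips is the distance from the TCP to the fingertips, in m); z points along the fingers, y is the line along which they close (so a half turn about z gives the same grasp; the last joint's range is limited). The gripper opens to 88 mm and grips with 3 to 60 N. Pads are 20 mm wide; open, the fingers measure 115 mm over their backs; the gripper's body (75 mm by 178 mm) begins 61 mm behind the grasp point.
Start: joints at [1.156, 0.091, 1.231, -0, 1.82, -0.057], TCP at [0.21, 0.562, 0.231] pointing down, gripper open.
Joint ranges: [-2.87, 2.87], [-0.86, 2.18], [0.17, 2.46], [-1.51, 4.65], [0.06, 2.69], [-2.65, 2.65]. Speed limits (rad/s): [2.57, 2.57, 3.01, 3.14, 3.14, 3.14].

INTERFACE

Orientations are given as a unit quaternion [w, x, y, z].
In Python, from bench import * gives the robot as it stands. Calls block until the motion is done:
- move_to(position, orientation): joint-space move of the TCP to a pose.
- move_l(position, speed=0.15, orientation=None): straight line of the TCP; orientation=None keeps the orientation; speed is the mean speed in m/s.
- movej(angles): joint-space move.
- gripper_open() and close(): open the fingers fully, or close them until they stop; the grip force is fixed at half the most.
- hold(seconds).
- inverse_kinematics(position, orientation): joint angles nearest the present ones, or None.
- state(): the state.
- get_image(name): name is "side" or "top"; returns a dict with "frame" (420x560x3 uint8, blue, green, red), "depth" (420x560 float32, m along the optical axis (not along the pixel's ray), 0 where there is no reading), "camera_matrix" (3x3 intrinsics, pixels), "view" (4x4, takes a point from world to camera coordinates). Camera axes: x right, y up, looking along -z (the intrinsics and any distortion apply to the point x, -y, -z); pixel columns grow to the right and rows downward; lengths in m; the calibration is good to about 2 mm. A picture is of the moment at which its call begins.
A pose or a line that the arm cannot do raises IKError and nothing moves.
- job_done(): hands the job in; it is judged then, once.
The state is a dict: "time": time; "joint_pos": joint angles; "dq": joint speeds; "joint_torque": joint torques, N m; "ee_pos": TCP position; "ee_rot": TCP orientation; "ft_force": force on the tool from outside, world axes, zero at the start; "moment": the same for the moment, N m; "finger_gap": finger opening in m; "finger_force": force on a finger pad.
Only numpy, scipy, OpenCV 4.12 (cv2) and the standard library are available. Lean on these libraries where they do the work, as an engineer would, in place of code of your own. Each camera call takes 0.05 s, during which the arm holds its last target. There are 200 camera calls.

## Working session

There is one attempt and no reset: what is moved stays moved. The work goes in short steps, each a Python script; the robot and the scene stay as the last script left them, time stands still between calls to the robot, and variables do not carry over. Pictures are saved under pics/ and viewed, at most 10 in all, crops included, and the job is handed in when it is done.

```bash
mkdir -p pics; ls
cat > h.py <<'E'
from bench import *
import numpy as np, cv2
def grab(n):
    d=get_image(n); return d
def pts(d):
    "world point for every pixel from depth"
    K=np.array(d["camera_matrix"]);V=np.linalg.inv(np.array(d["view"]));z=d["depth"]
    v,u=np.mgrid[:z.shape[0],:z.shape[1]]
    x=(u-K[0,2])/K[0,0]*z;y=(v-K[1,2])/K[1,1]*z
    P=np.stack([x,-y,-z,np.ones_like(z)],-1)@V.T
    P[z==0]=np.nan
    return P[...,:3]
E
python3 - <<'E'
from h import *
for n in("side","top"):
    d=grab(n);cv2.imwrite(f"pics/{n}0.png",d["frame"]);np.savez(f"{n}0.npz",**d)
    print(n,np.array(d["camera_matrix"]).round(1).tolist(),np.array(d["view"]).round(3).tolist(),[k for k in d],(d["depth"]==0).mean())
print(state())
E
```

```text
pics
side [[516.5, 0.0, 276.2], [0.0, 516.5, 214.4], [0.0, 0.0, 1.0]] [[-0.99, -0.139, -0.018, 0.43], [0.077, -0.65, 0.756, -0.083], [-0.117, 0.747, 0.654, -1.626], [0.0, 0.0, 0.0, 1.0]] ['frame', 'depth', 'camera_matrix', 'view'] 0.004136904761904762
top [[525.0, 0.0, 283.7], [0.0, 525.0, 214.6], [0.0, 0.0, 1.0]] [[0.012, -1.0, 0.002, 0.068], [0.996, 0.012, 0.09, -0.434], [-0.09, 0.001, 0.996, -1.652], [0.0, 0.0, 0.0, 1.0]] ['frame', 'depth', 'camera_matrix', 'view'] 0.004166666666666667
{'time': 0.1, 'joint_pos': array([ 1.15635745e+00,  9.17928968e-02,  1.23177302e+00, -6.99414607e-06,
        1.81984199e+00, -5.66762367e-02]), 'dq': array([ 0.00168402, -0.00218099, -0.00303226, -0.00028308, -0.00086917,
       -0.00059068]), 'joint_torque': array([ 1.96954796e-03, -4.47851908e+01, -4.07573283e+01,  7.00130244e-02,
        2.83215672e-02, -1.27931485e-04]), 'ee_pos': array([0.20998937, 0.56176591, 0.22961011]), 'ee_rot': array([-2.08530431e-04,  1.77929629e-01,  9.84042795e-01, -8.83353826e-04]), 'ft_force': array([-0.40120304,  0.48095172, -0.43297734]), 'moment': array([0.02099361, 0.0110538 , 0.00318869]), 'finger_force': 0.0, 'finger_gap': 0.08778380161765892}
```

View pics/top0.png

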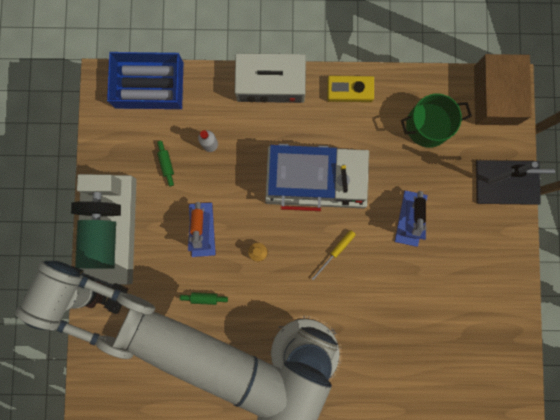

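View pics/side0.png

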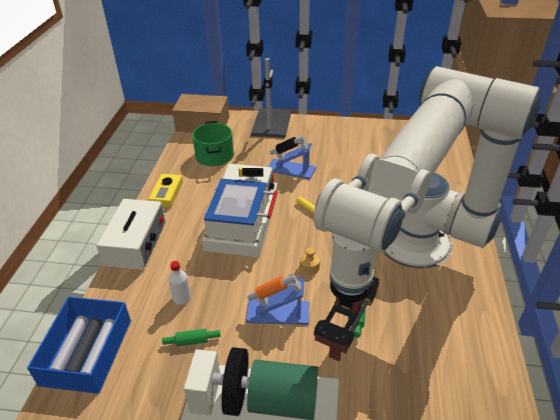

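Top view: the orange roller is at (197,225) in the left blue rack and the black one at (419,213) in the right rack. The green ones at (165,163) and (203,298) lie loose on the table and don't count. The machine's lid is at (302,172), its red bar at (301,209), the turnbutton at (344,180) and the oil bottle at (207,140). The orange-brown thing at (258,252) is a knob-like part, not a roller.

Run:
```python
from h import *
from scipy import ndimage as N
for n in("top","side"):
    d=dict(np.load(f"{n}0.npz"));P=pts(d);f=d["frame"];hsv=cv2.cvtColor(f,cv2.COLOR_BGR2HSV);H,S,V=cv2.split(hsv)
    M={"orange":(H>=4)&(H<=14)&(S>190)&(V>100),"red":((H<4)|(H>174))&(S>150)&(V>70),"blue":(H>105)&(H<125)&(S>130)&(V>60),"black":(V<35),"yellow":(H>22)&(H<32)&(S>170)&(V>110),"cream":(S<50)&(V>150)}
    for k,m in M.items():
        m=m&~np.isnan(P[...,0])
        L,c=N.label(m)
        for i in range(1,c+1):
            q=P[L==i]
            v,u=np.where(L==i)
            if len(q)<(15 if k in("red","yellow") else 60): continue
            if q[:,0].mean()<.15 or q[:,2].max()<.03 or abs(np.median(q[:,1]))>.45 or np.median(q[:,2])>.25:continue
            r=cv2.minAreaRect(q[:,:2].astype(np.float32)*1000)
            print(n,k,len(q),"px",int(u.mean()),int(v.mean()),"med",np.median(q,0).round(4),"rect",np.round(r[0],1),np.round(r[1],1),round(r[2],1),"z",np.percentile(q[:,2],[2,98]).round(3))
d=dict(np.load("top0.npz"));f=d["frame"]
a=cv2.resize(f[185:265,165:245],(400,400),interpolation=3);b=cv2.resize(f[130:210,300:380],(400,400),interpolation=3)
cv2.imwrite("pics/crop.png",np.hstack([a,b]))
```

```text
top orange 209 px 196 220 med [0.4034 0.3327 0.1205] rect [403.5 334. ] [74.5 29.9] 2.3 z [0.095 0.141]
top red 40 px 203 134 med [0.6612 0.3146 0.1395] rect [661.8 314.5] [19.5 18.2] 3.0 z [0.131 0.145]
top red 81 px 300 208 med [0.444  0.0246 0.1307] rect [443.5  23.2] [110.3   7.7] 87.5 z [0.125 0.138]
top blue 1269 px 300 171 med [0.5517 0.0248 0.13  ] rect [555.9  19.6] [195.  150.4] 87.9 z [0.123 0.137]
top black 199 px 419 208 med [ 0.4475 -0.3336  0.1184] rect [ 445.8 -335.2] [27.8 73.5] 80.0 z [0.092 0.142]
top yellow 803 px 351 87 med [ 0.8413 -0.1427  0.0337] rect [ 848.2 -138.8] [ 79.3 148.4] 0.8 z [0.026 0.042]
top yellow 202 px 343 243 med [ 0.344  -0.1161  0.0235] rect [ 343.3 -117.1] [23.8 97.5] 50.0 z [0.003 0.032]
top cream 2379 px 270 73 med [0.8658 0.1184 0.0945] rect [869.2 120.9] [126.2 212.5] 0.4 z [0.087 0.102]
top cream 1091 px 354 172 med [ 0.5606 -0.1426  0.1214] rect [ 550.6 -133.2] [ 91.6 144.6] 88.5 z [0.114 0.129]
side orange 333 px 269 287 med [0.4011 0.3468 0.1148] rect [399.6 341.9] [76.3 33.5] 8.4 z [0.087 0.138]
side red 81 px 271 204 med [0.4416 0
[... 880 characters left out ...]
139.2] [157.7  83.1] 89.9 z [0.009 0.038]
side yellow 132 px 305 204 med [ 0.3498 -0.1148  0.0208] rect [ 348.8 -117.3] [23.8 83. ] 50.4 z [0.009 0.029]
side cream 418 px 245 172 med [ 0.5711 -0.1335  0.121 ] rect [ 569.6 -202.6] [173.1 262.2] 12.9 z [0.116 0.127]
side cream 1007 px 235 200 med [0.5541 0.0205 0.1283] rect [555.2  16.9] [155.1 104.6] 87.9 z [0.123 0.133]
side cream 83 px 266 205 med [ 0.4702 -0.0481  0.0514] rect [463.5 -18.5] [197.2  26.1] 88.8 z [0.044 0.132]
side cream 10111 px 61 270 med [ 1.6012 -0.2201 -0.7505] rect [1409. -240.] [ 760.3 1426.8] 31.7 z [-0.765  0.097]
side cream 73 px 182 275 med [0.6455 0.3191 0.097 ] rect [643.9 313.7] [37.1 16.8] 89.0 z [0.086 0.111]
```

View pics/crop.png

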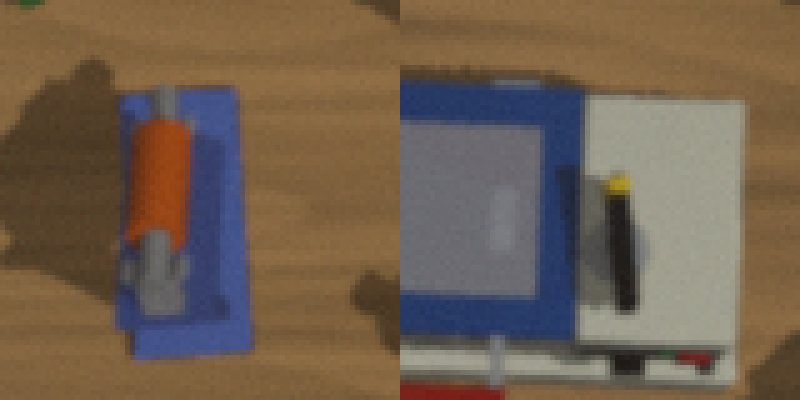

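The enlarged crop confirms it: left half, the orange roller with steel journals sits in the left blue rack, high end towards the robot. Right half, the turnbutton runs from its yellow end (618,185) to (627,310), about 0.1 rad from the machine's x. Next I fit the roller and check reach.

```bash
cat >> h.py <<'E'
from scipy.spatial.transform import Rotation as R
YAW=np.radians(-2.1); M0=np.array([.5553,.0195,0]); RM=R.from_euler("z",YAW).as_matrix()
def m2w(p): return M0+RM@np.array(p)
def quat(z,y):
    z=np.array(z)/np.linalg.norm(z); x=np.cross(y,z); x/=np.linalg.norm(x); y=np.cross(z,x)
    q=R.from_matrix(np.c_[x,y,z]).as_quat(); return q[[3,0,1,2]]
def qtilt(phi,s=1):  # tool leaning to robot by phi, closing along machine x
    return quat(RM@[np.sin(phi),0,-np.cos(phi)], s*(RM@[np.cos(phi),0,np.sin(phi)]))
def zt(q): return R.from_quat(np.r_[q[1:],q[0]]).as_matrix()[:,2]
def tcp(p,q,ahead=.011): return np.array(p)+ahead*zt(q)
def bar(th): return m2w([.076-.188*np.cos(th)+.004*np.sin(th),0,.1225+.188*np.sin(th)+.004*np.cos(th)])
E
python3 - <<'E'
from h import *
from scipy.optimize import least_squares
pp=[]
for n in("top","side"):
    d=dict(np.load(f"{n}0.npz"));P=pts(d);f=d["frame"];H,S,V=cv2.split(cv2.cvtColor(f,cv2.COLOR_BGR2HSV))
    m=((H>=3)&(H<=15)&(S>150)&(V>60)).astype(np.uint8)
    q=P[(m>0)]; q=q[(np.abs(q[:,0]-.4)<.07)&(np.abs(q[:,1]-.335)<.06)&(q[:,2]>.07)]; pp.append(q)
def ax(y,p): return np.array([np.cos(p)*np.cos(y),np.cos(p)*np.sin(y),-np.sin(p)])
for name,q in(("top",pp[0]),("side",pp[1]),("both",np.vstack(pp))):
    def res(v):
        a=ax(v[2],np.radians(35)); w=q-[.395,v[0],v[1]]; return np.linalg.norm(np.cross(w,a),axis=1)-.018
    s=least_squares(res,[.334,.105,0],loss="soft_l1",f_scale=.002); v=s.x
    a=ax(v[2],np.radians(35)); t=(q-[.395,v[0],v[1]])@a; lo,hi=np.percentile(t,[1,99])
    print(name,len(q),"c",(np.array([.395,v[0],v[1]])+a*(lo+hi)/2).round(4),"yaw",np.degrees(v[2]).round(2),"len",round(hi-lo,4),"rms",np.std(res(v)).round(4))
# reach
c=np.array([.393,.334,.105])
def chk(n,p,q):
    j=inverse_kinematics(p,q); print(n,None if j is None else np.round(j,2))
for s in(1,-1):
    for th,ph in((0,45),(0,60),(.8,25),(1.75,5)):
        q=qtilt(np.radians(ph),s); chk(("lid",s,th,ph),tcp(bar(th),q),q)
    for y in(0,3):
        y=np.radians(y);n=np.array([np.cos(y)*.574,np.sin(y)*.574,.819]);q=quat(-n,s*np.array([-np.sin(y),np.cos(y),0]))
        chk(("pick",s),tcp(c,q,.006),q);chk(("up",s),tcp(c+.08*n,q,.006),q)
    q=qtilt(np.radians(14),s);chk(("place",s),tcp(m2w([0,0,.095]),q,.006),q);chk(("above",s),tcp(m2w([-.02,0,.2]),q,.006),q)
    for a in(.1,1.571):
        e=RM@[-np.sin(a),np.cos(a),0];q=quat([0,0,-1],s*e);chk(("tb",s,a),m2w([-.02,-.124,.1445]),q)
E
```

```text
top 251 c [0.3987 0.3369 0.1051] yaw 4.89 len 0.0802 rms 0.0027
side 371 c [0.3966 0.3341 0.1047] yaw 4.53 len 0.08 rms 0.0024
both 622 c [0.3972 0.3347 0.1049] yaw 4.57 len 0.0804 rms 0.0027
('lid', 1, 0, 45) None
('lid', 1, 0, 60) None
('lid', 1, 0.8, 25) [-0.02 -0.56  1.8  -0.01  1.46  0.02]
('lid', 1, 1.75, 5) [-0.03  0.23  0.97 -0.    1.86  0.01]
('pick', 1) [ 0.47  0.33  1.3   0.3   2.05 -1.04]
('up', 1) [ 0.44  0.41  1.08  0.3   2.19 -1.02]
('pick', 1) [ 0.48  0.34  1.28  0.27  2.07 -1.08]
('up', 1) [ 0.45  0.43  1.06  0.28  2.21 -1.06]
('place', 1) [-0.02 -0.23  1.8  -0.    1.32  0.01]
('above', 1) [-0.02 -0.31  1.68 -0.    1.52  0.01]
('tb', 1, 0.1) [-0.26 -0.07  1.54 -0.    1.67 -1.89]
('tb', 1, 1.571) None
('lid', -1, 0, 45) None
('lid', -1, 0, 60) None
('lid', -1, 0.8, 25) None
('lid', -1, 1.75, 5) None
('pick', -1) [0.47 0.33 1.3  0.3  2.05 2.1 ]
('up', -1) [0.44 0.41 1.08 0.3  2.19 2.12]
('pick', -1) [0.48 0.34 1.28 0.27 2.07 2.06]
('up', -1) [0.45 0.43 1.06 0.28 2.21 2.08]
('place', -1) None
('above', -1) None
('tb', -1, 0.1) [-0.26 -0.07  1.54 -0.    1.67  1.25]
('tb', -1, 1.571) [-0.26 -0.07  1.54 -0.    1.67 -0.22]
```

Run:
```python
from h import *
for T in(.012,.015):
  for dz in(0,.04,.08):
    ok=[]
    for ph in range(0,50,3):
        q=qtilt(np.radians(ph)); p=tcp(bar(0),q,T-.008)-dz*zt(q)
        j=inverse_kinematics(p,q)
        if j is not None: ok.append((ph,np.round(j,2).tolist()))
    print(T,dz,ok[-1:],len(ok))
for th in np.arange(0,1.8,.25): 
    r=[ph for ph in range(-10,50,5) if inverse_kinematics(tcp(bar(th),qtilt(np.radians(ph)),.005),qtilt(np.radians(ph))) is not None]; print(th,r)
```

```text
0.012 0 [(27, [-0.02, -0.84, 2.2, -0.01, 1.31, 0.02])] 10
0.012 0.04 [(24, [-0.02, -0.83, 2.12, -0.01, 1.43, 0.02])] 9
0.012 0.08 [(21, [-0.02, -0.79, 2.02, -0.01, 1.55, 0.02])] 8
0.015 0 [(27, [-0.02, -0.83, 2.2, -0.01, 1.3, 0.02])] 10
0.015 0.04 [(24, [-0.02, -0.82, 2.12, -0.01, 1.43, 0.02])] 9
0.015 0.08 [(21, [-0.02, -0.79, 2.02, -0.01, 1.54, 0.02])] 8
0.0 [-10, -5, 0, 5, 10, 15, 20, 25]
0.25 [-10, -5, 0, 5, 10, 15, 20, 25]
0.5 [-10, -5, 0, 5, 10, 15, 20, 25, 30]
0.75 [-10, -5, 0, 5, 10, 15, 20, 25, 30, 35, 40]
1.0 [-10, -5, 0, 5, 10, 15, 20, 25, 30, 35, 40, 45]
1.25 [-10, -5, 0, 5, 10, 15, 20, 25, 30, 35, 40, 45]
1.5 [-10, -5, 0, 5, 10, 15, 20, 25, 30, 35, 40, 45]
1.75 [-10, -5, 0, 5, 10, 15, 20, 25, 30, 35, 40, 45]
```

Run:
```python
from h import *
q=qtilt(np.radians(25)); g=tcp(bar(0),q,.002)
q1=qtilt(np.radians(15))
print(inverse_kinematics(g+[0,0,.06],q) is not None, inverse_kinematics(g+[0,0,.1],q1) is not None)
move_to(g+[0,0,.10],q1)
print(state()["time"])
move_l(g+[0,0,.03],.15,q); move_l(g,.06)
s=state();print(s["time"],s["ft_force"].round(1),s["ee_pos"]-g)
close(); s=state();print(s["time"],s["ft_force"].round(1),s["finger_gap"],s["finger_force"])
d=grab("side");f=d["frame"];cv2.imwrite("pics/grip.png",cv2.resize(f[130:260,190:340],None,fx=4,fy=4,interpolation=2))
```

```text
True True
2.2
3.4667 [ 0.3 -0.7  0.1] [-2.18047780e-05 -3.03003499e-05 -7.84326152e-05]
4.6333 [ 9.3 -0.7 -2.5] 0.011250948985398853 29.998982548713684
```

View pics/grip.png

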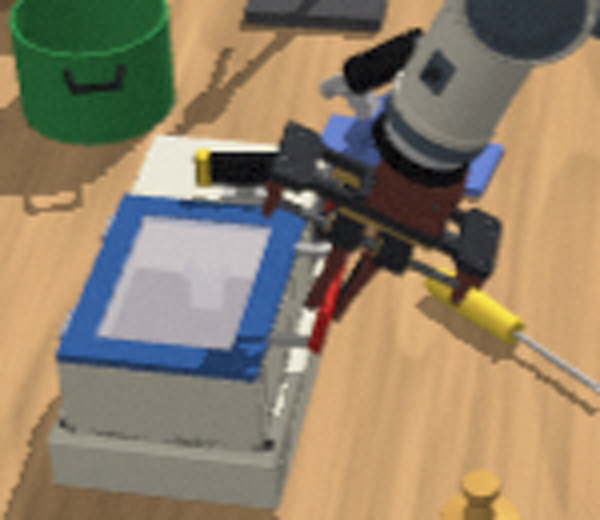

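The fingers hold the red bar, crop about (325,295), with an 11 mm gap. Swinging the lid up.

```bash
cat >> h.py <<'E'
def swing(ths,T=.002,sp=.12,ph=lambda t:25-20*t/1.75):
    for t in ths:
        q=qtilt(np.radians(ph(t))); move_l(tcp(bar(t),q,T),sp,q)
        s=state(); print(round(t,2),round(s["time"],2),s["ft_force"].round(1),round(s["finger_gap"],4))
E
python3 - <<'E'
from h import *
swing(np.linspace(0,1.76,9)[1:])
d=grab("side");f=d["frame"];cv2.imwrite("pics/open.png",f)
P=pts(d);H,S,V=cv2.split(cv2.cvtColor(f,cv2.COLOR_BGR2HSV))
m=((H<4)|(H>174))&(S>150)&(V>70);q=P[m];q=q[(np.abs(q[:,1]-.02)<.1)&(q[:,2]>.2)]
print(len(q),np.median(q,0),bar(1.75))
E
```

```text
0.22 5.17 [ 6.9 -0.2 -2.9] 0.0111
0.44 5.67 [-4.8 -0.4  0.5] 0.0114
0.66 6.16 [-12.7   1.1   7.1] 0.0112
0.88 6.65 [-7.1  0.3  8.3] 0.0111
1.1 7.14 [-4.   0.5  6.5] 0.0113
1.32 7.63 [-2.6 -0.2  4.4] 0.011
1.54 8.12 [-0.3  1.4  3.4] 0.0112
1.76 8.62 [-1.6  1.3  3. ] 0.0109
63 [0.66796025 0.04129014 0.31124143] [0.66867001 0.01534291 0.30677637]
```

View pics/open.png

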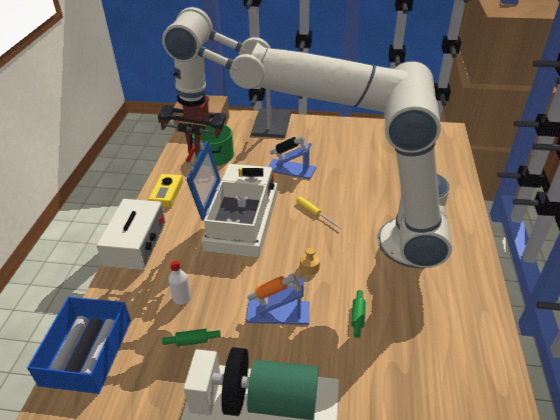

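The lid stands open at (205,180), with its bar still in the fingers and the V-supports visible in the chamber. I'll press slightly into the stop, let go, back off and measure the supports from above.

Run:
```python
from h import *
swing([1.79],ph=lambda t:5)
gripper_open(); p=state()["ee_pos"]
move_l(p+[-.02,0,.06],.2)
# go towards the pick
c=np.array([.397,.3347,.105]);y=np.radians(4.6);n=np.array([np.cos(y)*.574,np.sin(y)*.574,.819]);q=quat(-n,np.array([-np.sin(y),np.cos(y),0]))
j=inverse_kinematics(tcp(c+.1*n,q,.006),q); print(j)
move_to(np.array([.50,.25,.33]),qtilt(0)) 
print(state()["time"])
d=grab("top");f=d["frame"];np.savez("top1.npz",**d)
P=pts(d);H,S,V=cv2.split(cv2.cvtColor(f,cv2.COLOR_BGR2HSV))
m=(H>105)&(H<125)&(S>120)&(V>50);q=P[m];q=q[(np.abs(q[:,1]-.02)<.13)&(q[:,2]>.13)]
print("lid",len(q)); 
if len(q): 
    k=np.polyfit(q[:,2],q[:,0]-(q[:,1]-.0165)*.0367,1);print("lid slope angle",1.5708+np.arctan(k[0]),np.percentile(q,[1,99],0))
m=((H<4)|(H>174))&(S>150)&(V>70);q=P[m];q=q[(np.abs(q[:,1]-.02)<.1)&(q[:,2]>.2)];print("bar",len(q),np.median(q,0),bar(1.75))
cv2.imwrite("pics/top1.png",cv2.resize(f[110:235,240:390],None,fx=4,fy=4,interpolation=2))
```

```text
1.79 8.92 [-24.7   2.3   9.6] 0.0111
[ 0.4559904   0.47398644  0.9730386   0.27488156  2.25352642 -1.08227825]
11.7167
lid 363
lid slope angle 1.7585938049095358 [[ 0.63189386 -0.07817542  0.13209978]
 [ 0.66637725  0.1109752   0.27644869]]
bar 108 [0.66800488 0.01806048 0.31156718] [0.66867001 0.01534291 0.30677637]
```

View pics/top1.png

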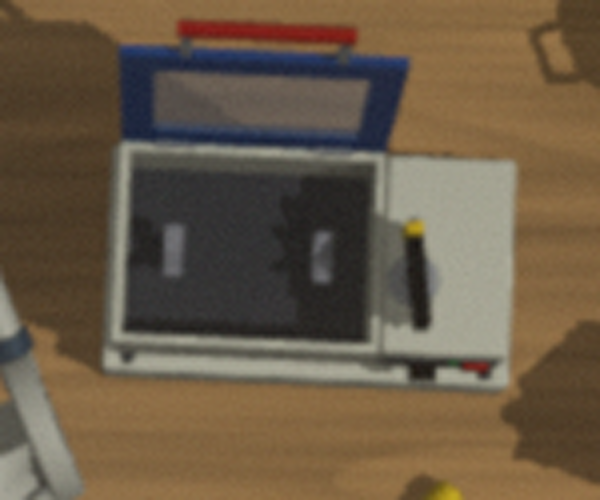

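The lid rests at its stop. The two aluminium V-supports show at crop (174,250) and (323,257), top-image pixels about (283,172) and (321,174). I'll cast these at their height, then pick.

```bash
cat > vs.py <<'E'
from h import *
def cast(d,u,v,z):
    K=np.array(d["camera_matrix"]);W=np.linalg.inv(np.array(d["view"]))
    r=W[:3,:3]@[(u-K[0,2])/K[0,0],-(v-K[1,2])/K[1,1],-1]; o=W[:3,3]; return o+r*(z-o[2])/r[2]
def vsup(d):
    g=d["frame"].max(2); out=[]
    for u0,v0 in((283,172),(321,174)):
        w=g[v0-9:v0+10,u0-6:u0+7].astype(float); t=(w.min()+w.max())/2; m=w>t
        L,S,st,ce=cv2.connectedComponentsWithStats(m.astype(np.uint8)); i=1+np.argmax(st[1:,4])
        out.append(cast(d,ce[i][0]+u0-6,ce[i][1]+v0-9,.092)); print(st[i],out[-1].round(4))
    return out
E
python3 - <<'E'
from vs import *
d=dict(np.load("top1.npz"));a,b=vsup(d)
print("mid",(a+b)/2,"sep",np.linalg.norm(a-b),"yaw",np.degrees(np.arctan2(-(a-b)[0]*-1,(a-b)[1])),m2w([0,0,.095]))
c=np.array([.397,.3347,.105]);y=np.radians(4.6);n=np.array([np.cos(y)*.574,np.sin(y)*.574,.819]);q=quat(-n,np.array([-np.sin(y),np.cos(y),0]))
move_to(tcp(c+.1*n,q,.006),q); move_l(tcp(c,q,.006),.12)
s=state();print(s["time"],s["ft_force"].round(1))
close(); s=state();print(s["time"],s["ft_force"].round(1),s["finger_gap"],s["finger_force"])
move_l(tcp(c+.1*n,q,.006),.12); s=state();print(s["time"],s["ft_force"].round(1),s["finger_gap"])
d=grab("side");np.savez("side2.npz",**d);np.savez("top2.npz",**grab("top"));cv2.imwrite("pics/pick.png",cv2.resize(d["frame"][180:340,200:400],None,fx=3,fy=3))
E
```

```text
[ 4  3  5 13 64] [0.5587 0.0767 0.092 ]
[ 3  3  5 13 48] [ 0.5531 -0.0361  0.092 ]
mid [0.55587498 0.0203218  0.092     ] sep 0.11298660455837091 yaw 2.8249695999155513 [0.5553 0.0195 0.095 ]
14.1083 [ 0.5 -0.3  0.3]
14.9667 [-0.1 -0.9  0.1] 0.035311684363172884 30.0005641579628
15.95 [ 0.   0.1 -5.3] 0.03563443274436515
```

View pics/pick.png

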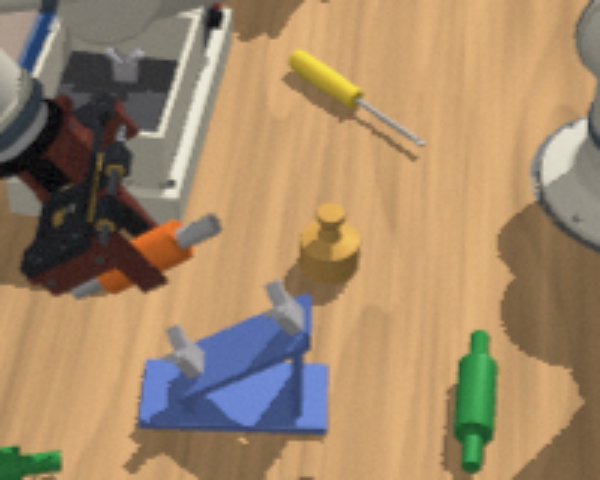

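The roller is held square in the fingers, crop about (150,255), and the rack is empty. Now to the cradle.

```bash
sed -i 's/np.radians(-2.1); M0=np.array(\[.5553,.0195,0\])/np.radians(-2.3); M0=np.array([.5555,.0200,0])/' h.py
python3 - <<'E'
from h import *
q=qtilt(np.radians(14)); W=lambda x,y,z: tcp(m2w([x,y,z]),q,.006)
p=state()["ee_pos"]; move_l(p+[0,0,.08],.25)
move_to(W(-.08,.12,.26),q); move_l(W(0,0,.17),.2)
s=state();print(s["time"],s["ft_force"].round(1),s["finger_gap"])
move_l(W(0,0,.108),.12)
d=grab("side");cv2.imwrite("pics/place.png",cv2.resize(d["frame"][110:260,160:360],None,fx=4,fy=4,interpolation=2))
s=state();print(s["time"],s["ft_force"].round(1),s["finger_gap"])
E
```

```text
18.7167 [-0.5 -0.4 -3.1] 0.03564928526857353
19.4333 [ 1.   0.7 -3.1] 0.03542078861228515
```

View pics/place.png

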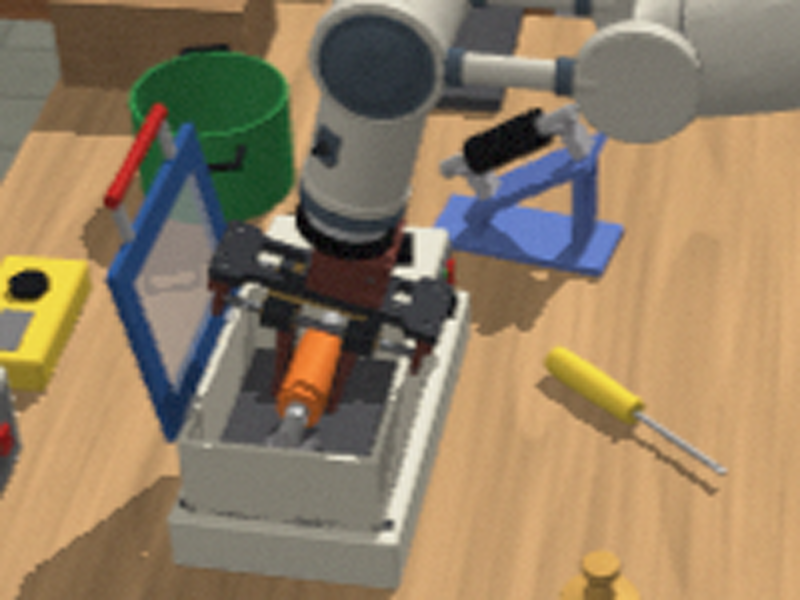

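The roller hangs over the supports, crop (310,375), inside the chamber walls and clear of the lid. Lowering and releasing.

Run:
```python
from h import *
q=qtilt(np.radians(14)); W=lambda x,y,z: tcp(m2w([x,y,z]),q,.006)
for z in(.1,.0975,.096):
    move_l(W(0,0,z),.04); s=state();print(z,round(s["time"],2),s["ft_force"].round(1),s["moment"].round(2))
gripper_open(); hold(.2)
p=state()["ee_pos"]; move_l(p+[0,0,.12],.15); s=state();print(s["time"],s["ft_force"].round(1))
q5=qtilt(np.radians(5)); b=tcp(bar(1.75),q5,.002)
move_to(b+[-.06,0,.08],q5)
for n in("top","side"):
    d=grab(n);np.savez(n+"3.npz",**d);P=pts(d);H,S,V=cv2.split(cv2.cvtColor(d["frame"],cv2.COLOR_BGR2HSV))
    m=(H>=3)&(H<=15)&(S>150)&(V>60);w=P[m];w=w[(np.linalg.norm(w[:,:2]-M0[:2],axis=1)<.06)&(w[:,2]>.06)]
    if len(w):
        w=(w-M0)@RM; r=cv2.minAreaRect((w[:,:2]*1000).astype(np.float32)); print(n,len(w),"mean",w.mean(0).round(4),"top z",np.percentile(w[:,2],95),"y",np.percentile(w[:,1],[1,99]).round(4),r)
print(state()["time"])
```

```text
0.1 19.78 [-0.3  0.4 -2.4] [-0.06  0.33 -0.01]
0.0975 20.03 [ 0.2 -0.4 -4.3] [ 0.01  0.3  -0.02]
0.096 20.28 [ 0.1  0.2 -3.7] [-0.07  0.28 -0.02]
22.3667 [-0.9  0.4 -0.3]
top 245 mean [ 0.0011 -0.003   0.1101] top z 0.11736345886763919 y [-0.0408  0.0348] ((2.6477651596069336, -3.1007957458496094), (32.413063049316406, 76.96363830566406), 0.11727588623762131)
side 228 mean [-0.0049  0.0035  0.1294] top z 0.4449237535258059 y [-0.0453  0.0391] ((-0.6475086212158203, -3.549468994140625), (95.37671661376953, 68.13578796386719), 68.02875518798828)
23.225
```

Run:
```python
from h import *
d=dict(np.load("top3.npz"));P=pts(d);H,S,V=cv2.split(cv2.cvtColor(d["frame"],cv2.COLOR_BGR2HSV))
w=P[(H>=3)&(H<=15)&(S>150)&(V>60)];w=w[(np.linalg.norm(w[:,:2]-M0[:2],axis=1)<.06)&(w[:,2]>.06)];w=(w-M0)@RM
k=w[np.abs(w[:,0])<.008];print("crest slope, z",np.polyfit(k[:,1],k[:,2],1).round(4),len(k))
q5=qtilt(np.radians(5)); b=tcp(bar(1.75),q5,.002)
move_l(b+[-.005,0,.06],.2); move_l(b,.12); s=state();print(s["time"],s["ft_force"].round(1))
close(); s=state();print(s["time"],s["ft_force"].round(1),s["finger_gap"])
swing(np.linspace(1.75,0,9)[1:-1]); swing([.06,0],sp=.06)
hold(.3);print(state()["ft_force"].round(1))
```

```text
crest slope, z [0.0012 0.1119] 139
24.3167 [-1.2 -1.   0.1]
25.4833 [1.2 0.5 0.7] 0.0112703106752239
1.53 25.98 [-0.8 -1.2  0.8] 0.0112
1.31 26.47 [-0.9 -2.1  1.8] 0.0112
1.09 26.96 [-1.3 -3.   0.4] 0.0113
0.88 27.45 [ 1.9 -3.4 -3.3] 0.0111
0.66 27.94 [ 4.  -3.2 -4.9] 0.0109
0.44 28.43 [ 7.4 -3.  -4.9] 0.0111
0.22 28.93 [ 6.7 -1.5 -3.4] 0.0113
0.06 29.57 [ 8.  -0.8 -1.8] 0.0109
0 29.92 [ 8.9  0.6 -0.7] 0.0108
[8.7 0.1 0.4]
```

Run:
```python
from h import *
swing([-.01,-.02],sp=.03,ph=lambda t:25)
gripper_open(); p=state()["ee_pos"]; 
move_l(p+[0,0,.03],.1); move_l(p+[0,0,.10],.2,qtilt(np.radians(12)))
a=.12; q=quat([0,0,-1],-(RM@[-np.sin(a),np.cos(a),0])); T=m2w([-.02,-.124,.1445])
move_to(T+[0,0,.10],q); s=state();print(s["time"],s["ft_force"].round(1))
from vs import cast
d=grab("side");P=pts(d);H,S,V=cv2.split(cv2.cvtColor(d["frame"],cv2.COLOR_BGR2HSV))
w=P[(H>105)&(H<125)&(S>130)&(V>60)];w=(w-M0)@RM;w=w[(np.abs(w[:,0])<.08)&(np.abs(w[:,1])<.1)&(w[:,2]>.1)];k=np.polyfit(w[:,0],w[:,2],1)
print("lid slope",k.round(4),len(w))
d=dict(np.load("top3.npz"));f=d["frame"];H,S,V=cv2.split(cv2.cvtColor(f,cv2.COLOR_BGR2HSV))
m=np.zeros(V.shape,np.uint8);m[158:196,330:358]=((V<70)|((H>20)&(H<33)&(S>170)))[158:196,330:358]
m=((V<60)|((H>20)&(H<33)&(S>150)&(V>80)));b=np.zeros_like(m);b[160:195,338:352]=m[160:195,338:352]
L,S_,st,ce=cv2.connectedComponentsWithStats(b.astype(np.uint8));i=1+np.argmax(st[1:,4]);v,u=np.where(L*0+S_==i) if 0 else np.where(S_==i)
pts2=np.array([(cast(d,x,y,.1625)-M0)@RM for x,y in zip(u,v)]);print(st[i],"tb centre (machine)",pts2.mean(0).round(4),cv2.minAreaRect((pts2[:,:2]*1000).astype(np.float32)))
cv2.imwrite("pics/tb.png",cv2.resize(grab("side")["frame"][110:260,180:330],None,fx=4,fy=4))
```

```text
-0.01 30.47 [ 1.8 -0.7  6.5] 0.0112
-0.02 30.72 [-5.9  0.4 14.3] 0.0112
33.9417 [-0.9 -0.1  0.3]
lid slope [-0.0041  0.1296] 901
[342 166   5  26  85] tb centre (machine) [-0.0246 -0.1236  0.1625] ((-21.44974136352539, -123.25566101074219), (74.01429748535156, 10.928081512451172), 6.150092124938965)
```

View pics/tb.png

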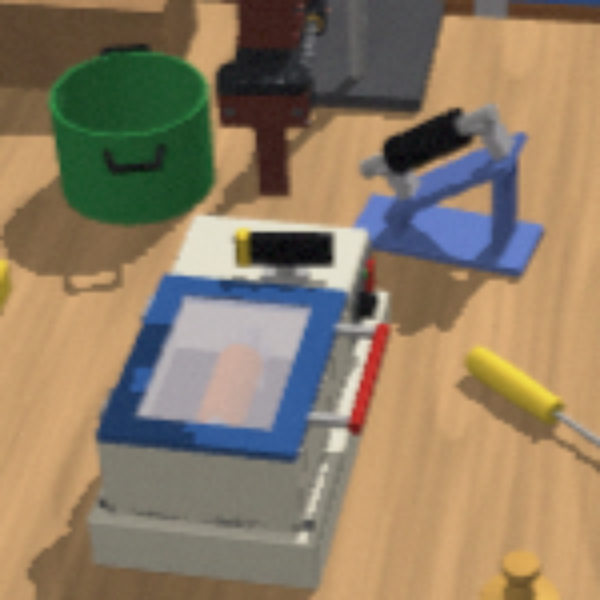

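The lid is flush, the roller shows under the window at crop (232,385), and the turnbutton at (285,248) is at about 0.11 rad. Gripping and turning it.

Run:
```python
from h import *
T=m2w([-.02,-.124,.1445])
Q=lambda a: quat([0,0,-1],-(RM@[-np.sin(a),np.cos(a),0]))
move_to(T+[0,0,.08],Q(.11)); move_l(T,.1); s=state();print(s["time"],s["ft_force"].round(1))
close(); s=state();print(s["time"],s["ft_force"].round(1),s["finger_gap"])
for a in(.4,.75,1.1,1.4,1.56,1.6):
    move_to(T,Q(a)); s=state();print(a,round(s["time"],2),s["ft_force"].round(1),s["moment"].round(2),round(s["finger_gap"],4))
gripper_open(); move_l(T+[0,0,.12],.15); move_l(T+[-.12,0,.2],.3); s=state();print(s["time"],s["ft_force"].round(1))
d=grab("side");cv2.imwrite("pics/end.png",cv2.resize(d["frame"][110:260,180:330],None,fx=4,fy=4))
P=pts(d);H,S,V=cv2.split(cv2.cvtColor(d["frame"],cv2.COLOR_BGR2HSV))
w=P[(H>105)&(H<125)&(S>130)&(V>60)];w=(w-M0)@RM;w=w[(np.abs(w[:,0])<.08)&(np.abs(w[:,1])<.1)&(w[:,2]>.1)];print("lid",np.polyfit(w[:,0],w[:,2],1).round(4))
w=P[(H>20)&(H<33)&(S>150)&(V>80)];w=(w-M0)@RM;w=w[(np.linalg.norm(w[:,:2]-[-.02,-.124],axis=1)<.055)&(w[:,2]>.12)];print("yellow",len(w),np.median(w,0))
w=P[V<50];w=(w-M0)@RM;w=w[(np.linalg.norm(w[:,:2]-[-.02,-.124],axis=1)<.055)&(w[:,2]>.16)&(w[:,2]<.17)];print("tb top",len(w),cv2.minAreaRect((w[:,:2]*1000).astype(np.float32)))
```

```text
35.2417 [ 0.3 -0.3  0.2]
36.3917 [ 1.  -7.8 -1.3] 0.011725348652664041
0.4 36.77 [ 0.7 -8.7 -1. ] [-1.44 -0.1   0.01] 0.0119
0.75 37.2 [  3.4 -11.5  -2.2] [-1.76 -0.38 -0.02] 0.0123
1.1 37.62 [  6.1 -13.3  -4.4] [-2.08 -0.84 -0.04] 0.0117
1.4 38.02 [  9.5 -14.2  -5.5] [-2.18 -1.27  0.02] 0.0118
1.56 38.29 [ 10.4 -13.7  -6.1] [-2.27 -1.52 -0.02] 0.0118
1.6 38.54 [ 10.5 -12.9  -6. ] [-2.23 -1.56 -0.46] 0.0119
41.35 [ 1.   0.6 -1.2]
lid [-0.0004  0.1297]
yellow 13 [-0.02278505 -0.09219164  0.16183709]
tb top 21 ((-22.70703125, -119.01654052734375), (7.594117641448975, 71.67675018310547), 1.0162690877914429)
```

View pics/end.png

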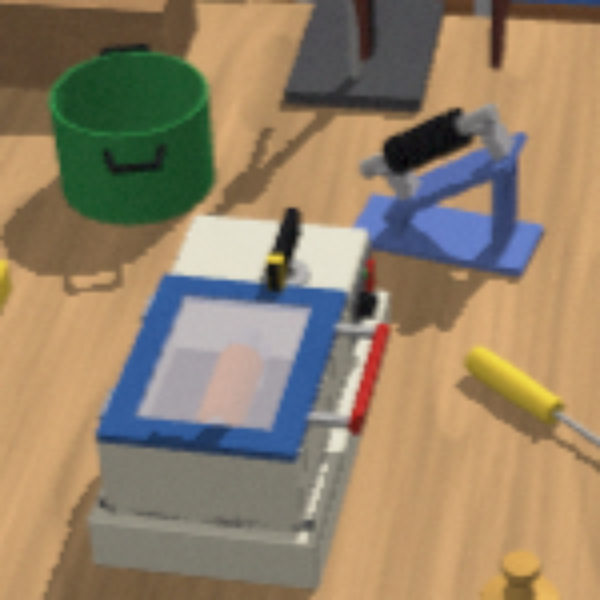

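The lid is shut, the turnbutton lies along the machine's y with its yellow end (275,268) over the lid edge, and the black roller is still in its rack. Handing in.

```bash
python3 -c "
from bench import *
print(job_done())"
```

```text
the job is handed in; nothing more can be done
None
```

I handed the job in at about 41 s of the 72 s allowed, but the hand-in returned no verdict. By the last pictures, the orange roller lies in the V-supports under the shut lid, the turnbutton is fully across the lid's edge and the black roller is in its rack; I kept clear of the oil bottle but did not re-measure it.

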